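# Clamp a resin specimen block in the wedge-locked vice

### The job

Clamp the amber resin block in the specimen vice: slide the vice's moving jaw up until it bears on the block and squares it flat against the fixed jaw, then slide the thumb wedge along its ramp until it jams the slide bar fast, firmly but no harder than a thumb would press, and take the hand away. Go by feel, the resin is brittle; leave the block standing in the vice and the things around it undisturbed.

Things in the scene. Friction and masses are not known exactly. Their poses are not given: they have to be found in the camera images.
- vice: specimen vice bolted to the bench, aluminium base plate 14 mm thick. Origin at the plate's underside on the slide bar's centre line; z up, y along the bar to the fixed jaw (closing direction), x across to the wedge's side. Plate spans x -55 to 60, y -125 to 125 mm. A guide rail lies on the -x side of the bar (x -29 to -12, y -60 to 15, top 30 mm above the bench)
- ramp (a point): middle of the ramp's upper edge, on the cheek bolted to the plate beside the bar (+x side): ramp face from y -55 to 18 mm of the vice, nearing the bar by 1 in 10 towards +y. A keeper strip covers the wedge from y = -31 on: top 36 mm above the bench, edge 15 to 24 mm from the bar's centre line. The cheek is shimmed: the real ramp lies up to 1.6 mm nearer or farther across than this point
- fixed_face (a point): middle of the fixed jaw's face at the level of the plate's top (14 mm above the bench), at y = 95 mm of the vice; axes as the vice. The jaw is a steel block 50 mm wide (x), 22 thick, its top 52 mm above the bench
- slide_bar: aluminium bar 24 mm wide, top 30 mm above the bench, running 150 mm back from the moving jaw on its front end (steel, 50 wide, 16 thick, top 52 mm above the bench). 0.4 kg. Slides only along the vice's y, drags with 3 N, stays put. Origin: middle of the moving jaw's face at plate level; axes as the vice. Starts 18 to 30 mm short of closing; closed on the block it is 24 mm from fixed_face
- jaw_back (a point): middle of the moving jaw's back (the side away from the block), 44 mm above the bench and 14 mm above the bar's top: a free flat face to push on, towards +y of the vice
- block: amber resin block, 30 (x) x 24 (y) x 40 mm high, 40 g, standing loose on the plate between the jaws, 2 to 6 mm off the fixed jaw and turned by up to 0.1 rad; origin at the centre of its underside. Brittle: cracks if the jaw bears on it with over 40 N or strikes it (meet it below 20 mm/s); a push of 6 to 10 N on the jaw closes and squares it
- wedge: loose dark steel thumb wedge, 200 g, on the plate between bar and ramp. 80 mm long (y), 16 high, tapering from 18 mm at the tail to 10 at the nose. Origin: underside, half way along, on the straight face towards the bar; axes as the vice. It slides +y freely for 10 to 60 mm, then jams at a place that only feel can tell; a push of 10 to 18 N jams it well, over 25 N overdrives it. Self-locking, oiled steel
- tab_back (a point): middle of the back of the wedge's thumb tab, an upright plate at its tail, 15 wide (x), 10 thick (y), top 56 mm above the bench; this point is 44 mm above the bench, 14 mm above the bar's top. Free behind: push it towards +y of the vice, or pinch it from above
- jar: bystander: small amber jar with a white lid, 48 mm wide, 62 mm high, on the +x side of the vice; origin at the centre of its underside
- tray: bystander: white plastic tray 60 x 80 x 22 mm with spare resin blocks, on the +x side of the vice; origin at the centre of its underside
- tweezers: bystander: steel tweezers 120 mm long, lying on the -x side of the vice; origin at the middle of its underside
Not all that is in view belongs to the job. Leave any blue or turquoise look-alike of the block alone.

How it is judged (in metres and radians):
On the way, in this order (a step that is already met when the one before it is completed fails the run):
1. the moving jaw is up against the block and the block against the fixed jaw (y of slide_bar in the frame of fixed_face above -0.0256 m), for 0.2 s.
2. the wedge is jammed between the ramp and the slide bar, pressing on the bar with more than 12 N (contact force between wedge and slide_bar above 12 N), for 0.2 s.
At the end, for the whole second after the job is handed in: Released: block upright on the plate, square within 0.05 rad, within 15 mm of the jaws' middle, jaws 24 mm apart (1.6 mm over at most), moving jaw pressing it with over 0.5 N; wedge flat on the plate, at rest, pressing on the slide bar with over 10 N (y of slide_bar in the frame of fixed_face above -0.0256 m and contact force between wedge and slide_bar above 10 N and contact force between block and slide_bar above 0.5 N and angle between the y axis of block and the y axis of vice, either way round below 0.05 rad and angle between block's own z axis and vertical below 0.05 rad and z of block in the frame of vice between 0.0125 and 0.0165 m and x of block in the frame of vice between -0.015 and 0.015 m and angle between wedge's own z axis and vertical below 0.08 rad and linear speed of each of slide_bar, wedge below 0.005 m/s); the robot touches nothing.
It fails at once if the jaw bears on the brittle block with more than 40 N (contact force between block and slide_bar above 40 N).
It fails at once if the wedge is overdriven: it presses on the slide bar with more than 65 N (contact force between wedge and slide_bar above 65 N).
It fails at once if the jar is moved by more than 20 mm (distance of jar from where it was at the start of the episode above 0.02 m).
It fails at once if the tray is moved by more than 20 mm (distance of tray from where it was at the start of the episode above 0.02 m).
It fails at once if the tweezers is moved by more than 20 mm (distance of tweezers from where it was at the start of the episode above 0.02 m).
It also fails if it takes over 72 s, if anything falls off the work surface, if the arm or the gripper's body presses on something with over 40 N, if the wrist force passes 120 N, or if a joint passes its speed limit or range.

### The arm

A 6-joint arm with a two-finger parallel gripper is mounted at the origin on the work surface. World frame = base frame: x ahead of the robot, y to its left, z up, the work surface at z = 0. Lengths are in mm, angles in degrees, forces in N, time in s.
With the tool pointing down it reaches from about 350 to 725 mm from the base axis. Payload 6 kg.
Tool frame: the origin (TCP) lies on the front face of the gripper's body, between the roots of the fingers; the fingertips stand 73 mm ahead of it and the grasp point (between the pads) lies 54 mm ahead of it; z points along the fingers, y is the line along which they close (so a half turn about z gives the same grasp; the last joint's range is limited). The gripper opens to 85 mm and grips with 20 to 120 N. Pads are 22 mm wide; open, the fingers measure 114 mm over their backs; the gripper's body (76 mm by 85 mm) begins 54 mm behind the grasp point. The pads swing forward as they close: fully open they stand 13 mm farther back than shut.
Start: joints at [94.922, 2.303, 4.859, 0, -92.561, -19.12], TCP at [147.137, 581.664, 303.861] pointing down, gripper open.
Joint ranges: [-146.85, 146.85], [-73.84, 115.35], [-62.03, 85.46], [-188.31, 113.3], [-161.28, -10.13], [-171.36, 171.36]. Speed limits (degrees/s): [147.25, 147.25, 172.46, 180, 180, 180].

### API

Orientations are given as a 3x3 rotation matrix whose columns are the frame's x, y, z axes.
In Python, from workcell import arm, grab_frame, get_calibration, models gives the robot as it stands.
- The arm moves only by the tool step_arm, never from a script. Its arguments are lists of equal length, an entry for each row: "xyz": the shift along the tool's x, y, z in m, a list of three; "twist": the turn, a rotation vector about the tool's x, y, z in degrees, a list of three; "grip": the gripper command: -1 is shut, 1 is fully open, values between are in proportion. A call has 1 to 8 rows; each row is the pose to reach, as a shift and turn from the pose commanded when the call began, along the tool's axes at that moment; what a row does not reach only later rows make up. A row lasts 1/10 s, in which the tool goes at most 50 mm and 8.59 degrees, less where a joint would pass 70% of its speed; a pose out of reach is approached as far as the arm can. A call with a gripper value outside its range is refused whole. The fingers move at their own pace and stop on an object; "grip_force" is the grip in N (left out, the last holds). Time passes only in rows, so rows that repeat a pose let the fingers close. It gives the time, the measured TCP pose, the force, the opening and the grip force at its end, in the units of the state.
- arm.get_obs(): the state, without advancing time (a new reading comes with each control period).
- grab_frame(name): name is "side" or "top"; returns the picture (420x560x3 uint8, red, green, blue); there is no depth.
- get_calibration(name): a dict with "intrinsics" (3x3 intrinsics, pixels), "dist" ([k1, k2, p1, p2, k3] as OpenCV has them; the pictures are not rectified), "R" (3x3) and "t" (3): a world point X has camera coordinates R X + t. Camera axes: x right, y down, z forward; pixel columns grow to the right and rows downward; lengths in mm; the calibration is good to about 2 mm. A picture is of the moment at which its call begins. get_calibration takes no time and is no camera call.
- arm.hand_in(): hands the job in; it is judged then, once.
Trained networks look in the newest picture that a camera, given by its name, has taken for a name from the list of things; names that differ only in an ending like _2 or _b are one class to them, and where a whole thing is asked for, a point or a joint stands for the part that bears it (a point fixed in the world has none). Each returns a list of dicts, best first, with "score" (0 to 1); they miss things now and then, are a little off and sometimes report something else, mostly with a low value. They report only what shows in the picture. A call takes as long as a camera call. They do not tell look-alikes from the thing itself.
- models.masks_of(thing, camera): "region" (420x560 bool, what is visible of it) and "at" ([row, column] in pixels, amid what is visible of it).
The state is a dict: "clock": time; "joint_positions": joint angles; "qd": joint speeds; "joint_torque": joint torques, N m; "position": TCP position; "orientation": TCP orientation; "contact_force": force on the tool from outside, world axes, zero at the start; "ft_torque": the same for the moment, N m; "width": opening from 0.0 (shut) to 1.0 (fully open); "grip_force": force on a finger pad.
Only numpy, scipy, OpenCV 4.12 (cv2) and the standard library are available. Lean on these libraries where they do the work, as an engineer would, in place of code of your own. Each camera call takes 0.05 s, during which the arm holds its last target. There are 200 camera calls.

## Working session

There is one attempt and no reset: what is moved stays moved. The work goes in short steps, Python scripts to look and compute and a tool call to move; the robot and the scene stay as the last step left them, time stands still between calls to the robot, and variables do not carry over. Pictures are saved under pics/ and viewed, at most 10 in all, crops included, and the job is handed in when it is done.

Besides the shell and the picture viewer there is one more tool, called as name(argument=value, ...), one argument or row to a line, values as JSON. step_arm: Moves the arm, as the interface text tells. Its arguments: {"type":"object","properties":{"xyz":{"type":"array"},"twist":{"type":"array"},"grip":{"type":"array"},"grip_force":{"type":"number"}},"required":["xyz","twist","grip"]}

```bash
mkdir -p pics; ls
cat > h.py <<'E'
import numpy as np, cv2
from workcell import arm, grab_frame, get_calibration, models
def ray(cam,rc):
    c=get_calibration(cam);K=np.array(c["intrinsics"],float);d=np.array(c["dist"],float)
    R=np.array(c["R"],float);t=np.array(c["t"],float)
    p=cv2.undistortPoints(np.array([[[rc[1],rc[0]]]],float),K,d)[0,0]
    return -R.T@t, R.T@np.array([p[0],p[1],1.])
def at_z(cam,rc,z):
    o,v=ray(cam,rc); return o+v*(z-o[2])/v[2]
def proj(cam,X):
    c=get_calibration(cam);R=np.array(c["R"],float)
    p,_=cv2.projectPoints(np.array(X,float).reshape(-1,1,3),cv2.Rodrigues(R)[0],np.array(c["t"],float),np.array(c["intrinsics"],float),np.array(c["dist"],float))
    return p[:,0]
E
python3 - <<'E'
from h import *
for c in("top","side"):
    im=grab_frame(c);cv2.imwrite(f"pics/{c}0.png",im[:,:,::-1])
    k=get_calibration(c);print(c,-np.array(k["R"]).T@np.array(k["t"]))
    for n in("vice","slide_bar","block","wedge","fixed_face","jar","tray","tweezers"):
        for m in models.masks_of(n,c)[:2]:
            print(n,round(m["score"],2),m["at"],m["region"].sum(),at_z(c,m["at"],30).round(0))
o=arm.get_obs();print(o["orientation"],o["contact_force"],o["clock"])
E
```

```text
pics
top [526.21108861  25.48415692 710.13078367]
vice 0.84 [232.3, 320.9] 11096 [574. -37.  30.]
slide_bar 0.79 [224.8, 348.2] 2276 [585. -76.  30.]
block 0.87 [177.8, 201.9] 484 [651. 136.  30.]
block 0.8 [230.7, 198.8] 466 [574. 138.  30.]
wedge 0.76 [207.8, 373.0] 484 [ 609. -112.   30.]
wedge 0.42 [226.1, 350.9] 2210 [583. -80.  30.]
fixed_face 0.67 [233.2, 323.4] 11069 [572. -40.  30.]
jar 0.65 [142.8, 268.8] 1065 [704.  39.  30.]
jar 0.5 [225.4, 350.8] 2147 [584. -80.  30.]
tray 0.61 [122.1, 360.1] 2236 [737. -95.  30.]
tweezers 0.63 [302.0, 373.2] 403 [ 475. -110.   30.]
side [ 490.00846539 -471.80446376  486.99839016]
vice 0.97 [280.8, 255.6] 8812 [565. -98.  30.]
vice 0.51 [264.5, 370.8] 2204 [ 731. -115.   30.]
slide_bar 0.74 [271.2, 264.1] 2504 [580. -85.  30.]
block 0.86 [184.5, 231.2] 437 [575. 127.  30.]
block 0.76 [177.1, 267.8] 509 [643. 131.  30.]
wedge 0.75 [281.3, 292.8] 566 [ 614. -114.   30.]
wedge 0.37 [267.4, 265.9] 2507 [585. -79.  30.]
fixed_face 0.68 [280.5, 259.4] 9172 [570. -99.  30.]
jar 0.86 [200.3, 314.7] 1018 [703.  44.  30.]
jar 0.69 [281.5, 288.9] 653 [ 609. -112.   30.]
tray 0.89 [261.8, 370.7] 2163 [ 733. -110.   30.]
tweezers 0.97 [318.7, 193.6] 526 [ 474. -136.   30.]
[[ 9.69451383e-01 -2.45283543e-01  1.98068598e-05]
 [-2.45283537e-01 -9.69451372e-01 -1.55423305e-04]
 [ 5.73245663e-05  1.45817041e-04 -9.99999988e-01]] [ 0.67880874  0.31904436 -0.06942536] 0.9
```

Run:
```python
import cv2
a=cv2.imread("pics/top0.png")[135:335,180:440];cv2.imwrite("pics/t1.png",cv2.resize(a,None,fx=3,fy=3,interpolation=cv2.INTER_CUBIC))
a=cv2.imread("pics/side0.png")[160:360,150:410];cv2.imwrite("pics/s1.png",cv2.resize(a,None,fx=3,fy=3,interpolation=cv2.INTER_CUBIC))
```

```text
(no output)
```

View pics/t1.png

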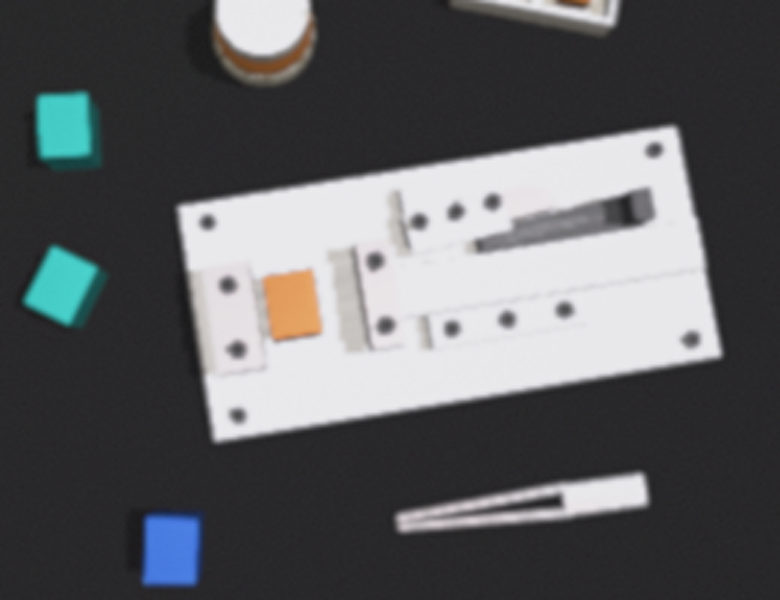

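View pics/s1.png

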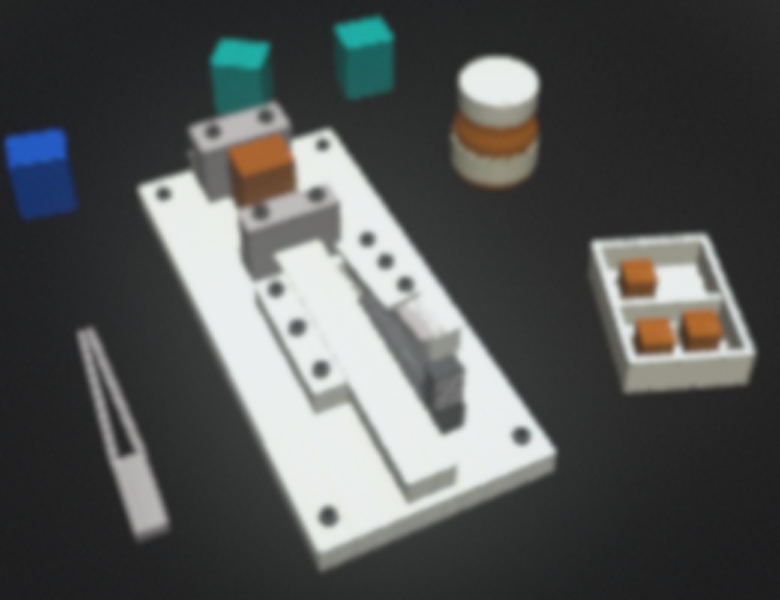

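```bash
cat >> h.py <<'E'
def crop(x,y,z,cam="top"):
    o=(180,135) if cam=="top" else (150,160)
    return at_z(cam,(y/3+o[1],x/3+o[0]),z)
E
python3 - <<'E'
from h import *
from scipy.optimize import least_squares
loc=np.array([[60,125],[60,-125],[-55,-125],[-55,125]],float)
def fit(P):
    f=lambda p:((loc@np.array([[np.cos(p[2]),np.sin(p[2])],[-np.sin(p[2]),np.cos(p[2])]])+p[:2])-P).ravel()
    r=least_squares(f,[570,-40,0.1]);return r.x,np.abs(r.fun).max()
T=[(178,205),(677,126),(722,356),(213,441)]
S=[(332,128),(555,452),(320,556),(138,187)]
pt,e=fit(np.array([crop(*q,14)[:2] for q in T]));print(pt,np.degrees(pt[2]),e)
ps,e=fit(np.array([crop(*q,14,"side")[:2] for q in S]));print(ps,np.degrees(ps[2]),e)
p=(pt+ps)/2
R=np.array([[np.cos(p[2]),-np.sin(p[2])],[np.sin(p[2]),np.cos(p[2])]])
V=lambda X:(R.T@(X[:2]-p[:2])).round(1)
print("fixed bolts",V(crop(232.5,317,52)),V(crop(239,118+6,52,"side")),"want 0,106")
print("mov bolts",V(crop(380.5,292.5,52)),V(crop(288.5,203,52,"side")))
print("block top",V(crop(291,304,54)),V(crop(262,156,54,"side")))
print("tab top",V(crop(643,203,56)),V(crop(446,368,56,"side")))
np.save("p.npy",p);print(p,R)
E
```

```text
[ 5.77707168e+02 -5.15757443e+01  1.67382600e-01] 9.590316516426107 0.8015859537199361
[ 5.77692253e+02 -5.16810936e+01  1.67675480e-01] 9.607097353163644 1.4154261765913816
fixed bolts [ -0.2 106.2] [ -0.  108.2] want 0,106
mov bolts [ 0.1 37.1] [ 0.4 39. ]
block top [ 1.3 78.7] [ 0.8 76.1]
tab top [ 21.3 -90.1] [ 20.8 -91.4]
[ 5.7769971e+02 -5.1628419e+01  1.6752904e-01] [[ 0.9859998  -0.16674649]
 [ 0.16674649  0.9859998 ]]
```

step_arm(
  xyz=[
    [0.03,0.026,0],
    [0.066,0.058,0],
    [0.103,0.091,0],
    [0.14,0.124,0],
    [0.177,0.157,0],
    [0.214,0.19,0],
    [0.25,0.222,0],
    [0.286,0.2533,0],
  ],
  twist=[
    [0,0,0],
    [0,0,0],
    [0,0,0],
    [0,0,0],
    [0,0,0],
    [0,0,0],
    [0,0,0],
    [0,0,0],
  ],
  grip=[-1,-1,-1,-1,-1,-1,-1,-1],
  grip_force=60,
)

```text
clock: 1.7
position: [362.9, 264.1, 304.4]
orientation: [[0.97, -0.245, 0.001], [-0.245, -0.97, 0.001], [0.0, -0.001, -1.0]]
contact_force: [0.8, 0.6, -0.2]
width: 0.001
grip_force: 0.0
```

step_arm(
  xyz=[
    [0.036,0.032,0],
    [0.072,0.064,0],
    [0.108,0.096,0],
    [0.144,0.128,0],
    [0.18,0.16,0],
    [0.216,0.192,0],
    [0.255,0.226,0],
    [0.286,0.2533,0],
  ],
  twist=[
    [0,0,8],
    [0,0,16.3],
    [0,0,24.6],
    [0,0,33],
    [0,0,41.3],
    [0,0,49.6],
    [0,0,58],
    [0,0,66.2],
  ],
  grip=[-1,-1,-1,-1,-1,-1,-1,-1],
)

```text
clock: 2.5
position: [578.3, -52.1, 303.9]
orientation: [[0.16, -0.987, 0.0], [-0.987, -0.16, -0.0], [0.0, -0.0, -1.0]]
contact_force: [0.8, 2.1, 0.1]
width: 0.0
grip_force: 0.0
```

step_arm(
  xyz=[
    [0,0,0],
    [0,0,0],
    [0,0,0],
    [0,0,0],
  ],
  twist=[
    [0,0,0],
    [0,0,0],
    [0,0,0],
    [0,0,0],
  ],
  grip=[-1,-1,-1,-1],
)

```text
clock: 2.9
position: [577.1, -48.8, 304.5]
orientation: [[0.169, -0.986, 0.001], [-0.986, -0.169, 0.0], [0.0, -0.001, -1.0]]
contact_force: [0.3, -0.1, 0.0]
width: 0.0
grip_force: 0.0
```

step_arm(
  xyz=[
    [0,0,0.03],
    [0,0,0.065],
    [0,0,0.1],
    [0,0,0.135],
    [0,0,0.16],
    [0,0,0.178],
    [0,0,0.19],
    [0,0,0.19],
  ],
  twist=[
    [0,0,0],
    [0,0,0],
    [0,0,0],
    [0,0,0],
    [0,0,0],
    [0,0,0],
    [0,0,0],
    [0,0,0],
  ],
  grip=[-1,-1,-1,-1,-1,-1,-1,-1],
)

```text
clock: 3.7
position: [576.6, -49.1, 112.6]
orientation: [[0.168, -0.986, -0.002], [-0.986, -0.168, -0.0], [-0.0, 0.002, -1.0]]
contact_force: [0.0, 0.2, 0.1]
width: 0.0
grip_force: 0.0
```

Run:
```python
from h import *
a=grab_frame("side")[100:360,150:410,::-1];cv2.imwrite("pics/s2.png",cv2.resize(a,None,fx=2.3,fy=2.3,interpolation=cv2.INTER_CUBIC))
```

```text
(no output)
```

View pics/s2.png

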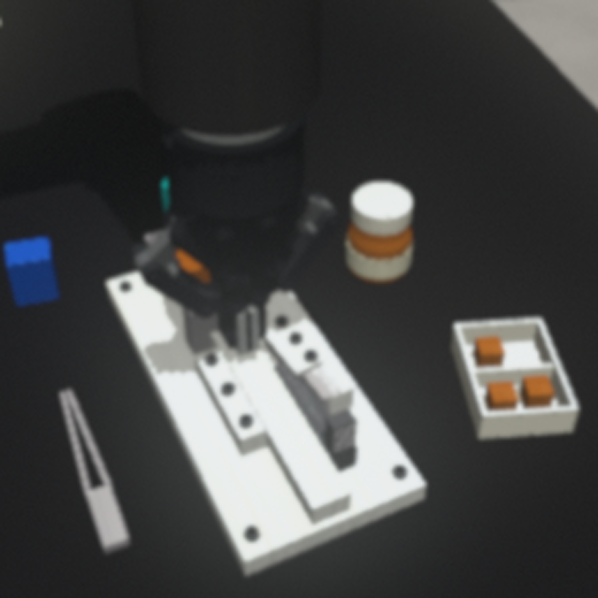

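step_arm(
  xyz=[
    [-0.0015,0,0],
    [-0.003,0,0],
    [-0.0045,0,0],
    [-0.006,0,0],
    [-0.0075,0,0],
    [-0.009,0,0],
    [-0.0105,0,0],
    [-0.012,0,0],
  ],
  twist=[
    [0,0,0],
    [0,0,0],
    [0,0,0],
    [0,0,0],
    [0,0,0],
    [0,0,0],
    [0,0,0],
    [0,0,0],
  ],
  grip=[-1,-1,-1,-1,-1,-1,-1,-1],
)

```text
clock: 4.55
position: [575.4, -37.8, 113.9]
orientation: [[0.167, -0.986, -0.0], [-0.986, -0.167, -0.0], [0.0, 0.0, -1.0]]
contact_force: [0.6, -0.6, 0.1]
width: 0.001
grip_force: 0.0
```

step_arm(
  xyz=[
    [-0.001,0,0],
    [-0.002,0,0],
    [-0.003,0,0],
    [-0.004,0,0],
    [-0.005,0,0],
    [-0.006,0,0],
    [-0.007,0,0],
    [-0.008,0,0],
  ],
  twist=[
    [0,0,0],
    [0,0,0],
    [0,0,0],
    [0,0,0],
    [0,0,0],
    [0,0,0],
    [0,0,0],
    [0,0,0],
  ],
  grip=[-1,-1,-1,-1,-1,-1,-1,-1],
)

```text
clock: 5.35
position: [574.1, -30.3, 114.0]
orientation: [[0.167, -0.986, 0.0], [-0.986, -0.167, -0.001], [0.001, 0.0, -1.0]]
contact_force: [1.2, -2.3, -0.5]
width: 0.001
grip_force: 1.6
```

step_arm(
  xyz=[
    [-0.001,0,0],
    [-0.002,0,0],
    [-0.003,0,0],
    [-0.004,0,0],
    [-0.005,0,0],
    [-0.006,0,0],
    [-0.007,0,0],
    [-0.008,0,0],
  ],
  twist=[
    [0,0,0],
    [0,0,0],
    [0,0,0],
    [0,0,0],
    [0,0,0],
    [0,0,0],
    [0,0,0],
    [0,0,0],
  ],
  grip=[-1,-1,-1,-1,-1,-1,-1,-1],
)

```text
clock: 6.15
position: [572.7, -22.1, 113.9]
orientation: [[0.167, -0.986, -0.0], [-0.986, -0.167, -0.0], [0.0, 0.0, -1.0]]
contact_force: [0.8, -3.0, -0.3]
width: 0.004
grip_force: 1.6
```

step_arm(
  xyz=[
    [-0.001,0,0],
    [-0.002,0,0],
    [-0.003,0,0],
    [-0.004,0,0],
    [-0.005,0,0],
    [-0.006,0,0],
  ],
  twist=[
    [0,0,0],
    [0,0,0],
    [0,0,0],
    [0,0,0],
    [0,0,0],
    [0,0,0],
  ],
  grip=[-1,-1,-1,-1,-1,-1],
)

```text
clock: 6.75
position: [571.7, -16.2, 113.9]
orientation: [[0.167, -0.986, -0.0], [-0.986, -0.167, -0.0], [0.0, 0.0, -1.0]]
contact_force: [0.0, -3.2, 0.4]
width: 0.0
grip_force: 1.6
```

step_arm(
  xyz=[
    [-0.0005,0,0],
    [-0.001,0,0],
    [-0.0015,0,0],
    [-0.002,0,0],
    [-0.0025,0,0],
    [-0.003,0,0],
    [-0.0035,0,0],
    [-0.004,0,0],
  ],
  twist=[
    [0,0,0],
    [0,0,0],
    [0,0,0],
    [0,0,0],
    [0,0,0],
    [0,0,0],
    [0,0,0],
    [0,0,0],
  ],
  grip=[-1,-1,-1,-1,-1,-1,-1,-1],
)

```text
clock: 7.55
position: [571.0, -12.3, 113.9]
orientation: [[0.167, -0.986, -0.0], [-0.986, -0.167, -0.0], [0.0, 0.0, -1.0]]
contact_force: [0.2, -3.1, -0.1]
width: 0.002
grip_force: 1.6
```

step_arm(
  xyz=[
    [-0.0005,0,0],
    [-0.001,0,0],
    [-0.0015,0,0],
    [-0.002,0,0],
  ],
  twist=[
    [0,0,0],
    [0,0,0],
    [0,0,0],
    [0,0,0],
  ],
  grip=[-1,-1,-1,-1],
)

```text
clock: 7.95
position: [570.7, -10.3, 113.9]
orientation: [[0.167, -0.986, -0.0], [-0.986, -0.167, -0.0], [0.0, 0.0, -1.0]]
contact_force: [-0.8, -2.2, 0.9]
width: 0.002
grip_force: 1.6
```

step_arm(
  xyz=[
    [-0.0004,0,0],
    [-0.0008,0,0],
    [-0.0012,0,0],
  ],
  twist=[
    [0,0,0],
    [0,0,0],
    [0,0,0],
  ],
  grip=[-1,-1,-1],
)

```text
clock: 8.25
position: [570.5, -9.1, 113.9]
orientation: [[0.167, -0.986, -0.0], [-0.986, -0.167, -0.0], [0.0, 0.0, -1.0]]
contact_force: [-0.2, -3.9, -0.5]
width: -0.002
grip_force: 1.6
```

step_arm(
  xyz=[
    [-0.0004,0,0],
    [-0.0008,0,0],
  ],
  twist=[
    [0,0,0],
    [0,0,0],
  ],
  grip=[-1,-1],
)

```text
clock: 8.45
position: [570.4, -8.4, 113.9]
orientation: [[0.167, -0.986, -0.0], [-0.986, -0.167, -0.0], [0.0, 0.0, -1.0]]
contact_force: [-1.2, -3.7, 0.2]
width: 0.003
grip_force: 1.6
```

step_arm(
  xyz=[
    [-0.0003,0,0],
    [-0.0006,0,0],
  ],
  twist=[
    [0,0,0],
    [0,0,0],
  ],
  grip=[-1,-1],
)

```text
clock: 8.65
position: [570.3, -7.8, 113.9]
orientation: [[0.167, -0.986, -0.0], [-0.986, -0.167, -0.0], [0.0, 0.0, -1.0]]
contact_force: [-0.7, -3.3, 1.6]
width: 0.001
grip_force: 1.6
```

Free so far (y≈44.4); keep creeping.

step_arm(
  xyz=[
    [-0.0003,0,0],
    [-0.0006,0,0],
  ],
  twist=[
    [0,0,0],
    [0,0,0],
  ],
  grip=[-1,-1],
)

```text
clock: 8.85
position: [570.2, -7.4, 113.9]
orientation: [[0.167, -0.986, 0.0], [-0.986, -0.167, -0.001], [0.001, 0.0, -1.0]]
contact_force: [0.4, -4.5, -0.3]
width: -0.002
grip_force: 2.6
```

step_arm(
  xyz=[
    [-0.0003,0,0],
    [-0.0006,0,0],
  ],
  twist=[
    [0,0,0],
    [0,0,0],
  ],
  grip=[-1,-1],
)

```text
clock: 9.05
position: [570.2, -7.2, 113.9]
orientation: [[0.167, -0.986, 0.0], [-0.986, -0.167, -0.001], [0.001, 0.0, -1.0]]
contact_force: [1.4, -8.2, -0.2]
width: 0.002
grip_force: 3.8
```

step_arm(
  xyz=[
    [-0.0003,0,0],
    [-0.0006,0,0],
  ],
  twist=[
    [0,0,0],
    [0,0,0],
  ],
  grip=[-1,-1],
)

```text
clock: 9.25
position: [570.2, -7.1, 113.9]
orientation: [[0.166, -0.986, 0.0], [-0.986, -0.166, -0.002], [0.002, 0.0, -1.0]]
contact_force: [2.0, -9.9, -1.8]
width: -0.002
grip_force: 4.9
```

step_arm(
  xyz=[
    [0,0,0],
    [0,0,0],
    [0,0,0],
  ],
  twist=[
    [0,0,0],
    [0,0,0],
    [0,0,0],
  ],
  grip=[-1,-1,-1],
)

```text
clock: 9.55
position: [570.2, -7.2, 114.0]
orientation: [[0.166, -0.986, 0.0], [-0.986, -0.166, -0.002], [0.002, 0.0, -1.0]]
contact_force: [1.5, -8.9, 0.4]
width: 0.001
grip_force: 4.4
```

step_arm(
  xyz=[
    [0.003,0,0],
    [0.01,0,0],
    [0.025,0,-0.015],
    [0.045,0,-0.04],
    [0.08,-0.005,-0.045],
    [0.115,-0.012,-0.045],
    [0.145,-0.021,-0.045],
    [0.161,-0.021,-0.045],
  ],
  twist=[
    [0,0,0],
    [0,0,0],
    [0,0,0],
    [0,0,0],
    [0,0,0],
    [0,0,0],
    [0,0,0],
    [0,0,0],
  ],
  grip=[-1,-1,-1,-1,-1,-1,-1,-1],
)

```text
clock: 10.35
position: [618.4, -164.0, 159.9]
orientation: [[0.165, -0.986, 0.001], [-0.986, -0.165, -0.0], [0.0, -0.001, -1.0]]
contact_force: [-0.5, -0.6, 0.5]
width: 0.0
grip_force: 0.0
```

step_arm(
  xyz=[
    [0,0,0],
    [0,0,0],
    [0,0,0],
  ],
  twist=[
    [0,0,0],
    [0,0,0],
    [0,0,0],
  ],
  grip=[-1,-1,-1],
)

```text
clock: 10.65
position: [617.5, -160.6, 159.4]
orientation: [[0.168, -0.986, 0.001], [-0.986, -0.168, 0.0], [-0.0, -0.001, -1.0]]
contact_force: [0.2, -1.5, -0.9]
width: -0.001
grip_force: 0.0
```

Run:
```python
from h import *
for c in("side","top"):
    a=grab_frame(c)[100:360,150:410,::-1];cv2.imwrite(f"pics/{c}3.png",cv2.resize(a,None,fx=2.3,fy=2.3,interpolation=cv2.INTER_CUBIC))
p=np.load("p.npy");R=np.array([[np.cos(p[2]),-np.sin(p[2])],[np.sin(p[2]),np.cos(p[2])]])
o=arm.get_obs();print(R.T@(np.array(o["position"][:2])-p[:2]),o["position"],o["contact_force"])
```

```text
[  21.14704981 -113.86065975] [ 617.53656314 -160.36881035  159.36617568] [ 0.63811743  0.03665988 -0.27751882]
```

View pics/side3.png

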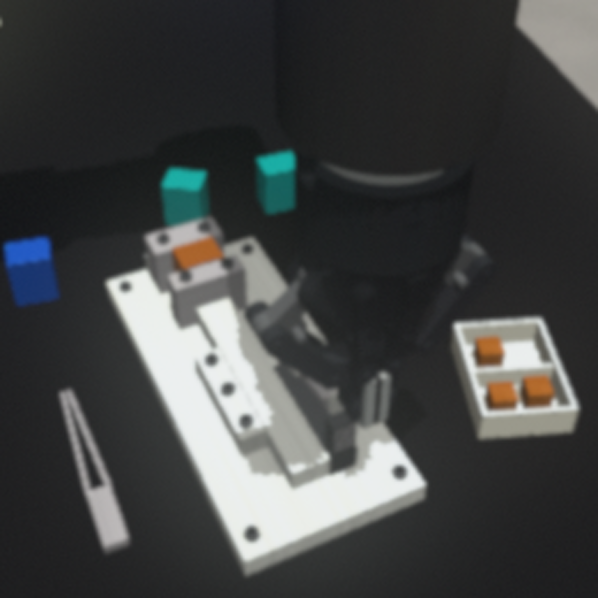

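step_arm(
  xyz=[
    [0.004,0,0],
    [0.004,0,0.01],
    [0.004,0,0.022],
    [0.004,0,0.034],
    [0.004,0,0.044],
    [0.004,0,0.045],
    [0.004,0,0.045],
  ],
  twist=[
    [0,0,0],
    [0,0,0],
    [0,0,0],
    [0,0,0],
    [0,0,0],
    [0,0,0],
    [0,0,0],
  ],
  grip=[-1,-1,-1,-1,-1,-1,-1],
)

```text
clock: 11.45
position: [618.1, -165.2, 113.4]
orientation: [[0.167, -0.986, -0.001], [-0.986, -0.167, -0.0], [0.0, 0.001, -1.0]]
contact_force: [0.3, 0.1, 0.2]
width: -0.0
grip_force: 0.0
```

step_arm(
  xyz=[
    [-0.001,0,0],
    [-0.002,0,0],
    [-0.003,0,0],
    [-0.004,0,0],
    [-0.005,0,0],
    [-0.006,0,0],
    [-0.007,0,0],
    [-0.008,0,0],
  ],
  twist=[
    [0,0,0],
    [0,0,0],
    [0,0,0],
    [0,0,0],
    [0,0,0],
    [0,0,0],
    [0,0,0],
    [0,0,0],
  ],
  grip=[-1,-1,-1,-1,-1,-1,-1,-1],
)

```text
clock: 12.25
position: [616.9, -157.2, 113.9]
orientation: [[0.167, -0.986, -0.0], [-0.986, -0.167, -0.0], [0.0, 0.0, -1.0]]
contact_force: [0.1, -0.7, -0.5]
width: -0.0
grip_force: 0.0
```

step_arm(
  xyz=[
    [-0.001,0,0],
    [-0.002,0,0],
    [-0.003,0,0],
    [-0.004,0,0],
    [-0.005,0,0],
    [-0.006,0,0],
    [-0.007,0,0],
    [-0.008,0,0],
  ],
  twist=[
    [0,0,0],
    [0,0,0],
    [0,0,0],
    [0,0,0],
    [0,0,0],
    [0,0,0],
    [0,0,0],
    [0,0,0],
  ],
  grip=[-1,-1,-1,-1,-1,-1,-1,-1],
)

```text
clock: 13.05
position: [615.6, -149.4, 113.9]
orientation: [[0.167, -0.986, 0.0], [-0.986, -0.167, -0.0], [0.0, -0.0, -1.0]]
contact_force: [0.2, -1.2, -0.1]
width: 0.002
grip_force: 0.2
```

step_arm(
  xyz=[
    [-0.001,0,0],
    [-0.002,0,0],
    [-0.003,0,0],
    [-0.004,0,0],
    [-0.005,0,0],
    [-0.006,0,0],
    [-0.007,0,0],
  ],
  twist=[
    [0,0,0],
    [0,0,0],
    [0,0,0],
    [0,0,0],
    [0,0,0],
    [0,0,0],
    [0,0,0],
  ],
  grip=[-1,-1,-1,-1,-1,-1,-1],
)

```text
clock: 13.75
position: [614.4, -142.4, 114.0]
orientation: [[0.167, -0.986, 0.0], [-0.986, -0.167, -0.0], [0.0, -0.0, -1.0]]
contact_force: [-0.0, -0.5, -0.3]
width: 0.003
grip_force: 0.2
```

step_arm(
  xyz=[
    [-0.0006,0,0],
    [-0.0012,0,0],
    [-0.0018,0,0],
    [-0.0024,0,0],
    [-0.003,0,0],
  ],
  twist=[
    [0,0,0],
    [0,0,0],
    [0,0,0],
    [0,0,0],
    [0,0,0],
  ],
  grip=[-1,-1,-1,-1,-1],
)

```text
clock: 14.25
position: [613.9, -139.5, 114.0]
orientation: [[0.167, -0.986, 0.0], [-0.986, -0.167, -0.0], [0.0, -0.0, -1.0]]
contact_force: [0.8, 0.7, -0.2]
width: -0.002
grip_force: 0.2
```

step_arm(
  xyz=[
    [-0.0006,0,0],
    [-0.0012,0,0],
    [-0.0018,0,0],
    [-0.0024,0,0],
    [-0.003,0,0],
  ],
  twist=[
    [0,0,0],
    [0,0,0],
    [0,0,0],
    [0,0,0],
    [0,0,0],
  ],
  grip=[-1,-1,-1,-1,-1],
)

```text
clock: 14.75
position: [613.4, -136.5, 113.9]
orientation: [[0.167, -0.986, 0.0], [-0.986, -0.167, -0.0], [0.0, -0.0, -1.0]]
contact_force: [0.7, -1.0, 0.2]
width: 0.002
grip_force: 0.2
```

step_arm(
  xyz=[
    [-0.0006,0,0],
    [-0.0012,0,0],
    [-0.0018,0,0],
    [-0.0024,0,0],
    [-0.003,0,0],
  ],
  twist=[
    [0,0,0],
    [0,0,0],
    [0,0,0],
    [0,0,0],
    [0,0,0],
  ],
  grip=[-1,-1,-1,-1,-1],
)

```text
clock: 15.25
position: [612.9, -133.6, 114.0]
orientation: [[0.167, -0.986, 0.0], [-0.986, -0.167, -0.0], [0.0, -0.0, -1.0]]
contact_force: [0.4, -0.4, -0.2]
width: 0.001
grip_force: 0.2
```

step_arm(
  xyz=[
    [-0.0006,0,0],
    [-0.0012,0,0],
    [-0.0018,0,0],
    [-0.0024,0,0],
    [-0.003,0,0],
  ],
  twist=[
    [0,0,0],
    [0,0,0],
    [0,0,0],
    [0,0,0],
    [0,0,0],
  ],
  grip=[-1,-1,-1,-1,-1],
)

```text
clock: 15.75
position: [612.4, -130.6, 113.9]
orientation: [[0.167, -0.986, -0.0], [-0.986, -0.167, -0.0], [0.0, 0.0, -1.0]]
contact_force: [0.2, -1.0, -0.0]
width: -0.001
grip_force: 0.2
```

step_arm(
  xyz=[
    [-0.0006,0,0],
    [-0.0012,0,0],
    [-0.0018,0,0],
    [-0.0024,0,0],
    [-0.003,0,0],
  ],
  twist=[
    [0,0,0],
    [0,0,0],
    [0,0,0],
    [0,0,0],
    [0,0,0],
  ],
  grip=[-1,-1,-1,-1,-1],
)

```text
clock: 16.25
position: [611.9, -127.7, 113.9]
orientation: [[0.167, -0.986, -0.0], [-0.986, -0.167, -0.0], [0.0, 0.0, -1.0]]
contact_force: [-0.2, -0.0, -0.3]
width: 0.0
grip_force: 0.2
```

step_arm(
  xyz=[
    [-0.0006,0,0],
    [-0.0012,0,0],
    [-0.0018,0,0],
    [-0.0024,0,0],
    [-0.003,0,0],
  ],
  twist=[
    [0,0,0],
    [0,0,0],
    [0,0,0],
    [0,0,0],
    [0,0,0],
  ],
  grip=[-1,-1,-1,-1,-1],
)

```text
clock: 16.75
position: [611.5, -125.7, 114.4]
orientation: [[0.166, -0.986, 0.0], [-0.986, -0.166, -0.002], [0.002, -0.0, -1.0]]
contact_force: [0.7, -6.9, -0.0]
width: -0.004
grip_force: 3.4
```

step_arm(
  xyz=[
    [-0.0005,0,0],
    [-0.001,0,0],
    [-0.001,0,0],
  ],
  twist=[
    [0,0,0],
    [0,0,0],
    [0,0,0],
  ],
  grip=[-1,-1,-1],
)

```text
clock: 17.05
position: [611.4, -125.3, 114.7]
orientation: [[0.166, -0.986, 0.001], [-0.986, -0.166, -0.003], [0.003, -0.0, -1.0]]
contact_force: [1.1, -7.7, -0.1]
width: 0.0
grip_force: 4.0
```

step_arm(
  xyz=[
    [-0.0004,0,0],
    [-0.0008,0,0],
    [-0.0008,0,0],
  ],
  twist=[
    [0,0,0],
    [0,0,0],
    [0,0,0],
  ],
  grip=[-1,-1,-1],
)

```text
clock: 17.35
position: [611.3, -125.0, 114.8]
orientation: [[0.166, -0.986, 0.001], [-0.986, -0.166, -0.003], [0.003, -0.0, -1.0]]
contact_force: [0.9, -9.9, 0.5]
width: -0.001
grip_force: 4.9
```

step_arm(
  xyz=[
    [-0.0005,0,0],
    [-0.001,0,0],
    [-0.001,0,0],
  ],
  twist=[
    [0,0,0],
    [0,0,0],
    [0,0,0],
  ],
  grip=[-1,-1,-1],
)

```text
clock: 17.65
position: [611.2, -124.6, 115.1]
orientation: [[0.166, -0.986, 0.001], [-0.986, -0.166, -0.004], [0.005, -0.0, -1.0]]
contact_force: [1.7, -12.4, 0.1]
width: 0.002
grip_force: 6.0
```

step_arm(
  xyz=[
    [-0.0005,0,0],
    [-0.0008,0,0],
    [-0.0008,0,0],
    [-0.0008,0,0],
  ],
  twist=[
    [0,0,0],
    [0,0,0],
    [0,0,0],
    [0,0,0],
  ],
  grip=[-1,-1,-1,-1],
)

```text
clock: 18.05
position: [611.1, -124.2, 115.3]
orientation: [[0.166, -0.986, 0.001], [-0.986, -0.166, -0.005], [0.005, -0.0, -1.0]]
contact_force: [1.9, -13.8, 0.3]
width: 0.0
grip_force: 6.9
```

step_arm(
  xyz=[
    [-0.0005,0,0],
    [-0.0005,0,0],
    [-0.0005,0,0],
    [-0.0005,0,0],
  ],
  twist=[
    [0,0,0],
    [0,0,0],
    [0,0,0],
    [0,0,0],
  ],
  grip=[-1,-1,-1,-1],
)

```text
clock: 18.45
position: [611.1, -124.1, 115.5]
orientation: [[0.165, -0.986, 0.002], [-0.986, -0.165, -0.005], [0.006, -0.001, -1.0]]
contact_force: [1.4, -15.1, 1.7]
width: 0.002
grip_force: 7.4
```

step_arm(
  xyz=[
    [0.001,0,0],
    [0.003,0,0],
    [0.006,0,0],
    [0.012,0,0],
    [0.025,0,0],
    [0.04,0,0],
    [0.05,0,-0.02],
    [0.05,0,-0.05],
  ],
  twist=[
    [0,0,0],
    [0,0,0],
    [0,0,0],
    [0,0,0],
    [0,0,0],
    [0,0,0],
    [0,0,0],
    [0,0,0],
  ],
  grip=[-1,-1,-1,-1,-1,-1,-1,-1],
)

```text
clock: 19.25
position: [618.0, -172.0, 161.7]
orientation: [[0.165, -0.986, -0.005], [-0.986, -0.165, 0.0], [-0.001, 0.005, -1.0]]
contact_force: [1.4, 0.8, 0.3]
width: 0.002
grip_force: 0.0
```

step_arm(
  xyz=[
    [0,0,-0.04],
    [0.02,-0.01,-0.08],
    [0.03,-0.03,-0.12],
    [0.03,-0.05,-0.15],
    [0.03,-0.05,-0.15],
    [0.03,-0.05,-0.15],
  ],
  twist=[
    [0,0,0],
    [0,0,0],
    [0,0,0],
    [0,0,0],
    [0,0,0],
    [0,0,0],
  ],
  grip=[-1,-1,-1,-1,-1,-1],
)

```text
clock: 19.85
position: [673.8, -192.0, 313.5]
orientation: [[0.166, -0.986, 0.0], [-0.986, -0.166, 0.0], [-0.0, -0.0, -1.0]]
contact_force: [0.7, 0.4, -0.6]
width: -0.0
grip_force: 0.0
```

Run:
```python
from h import *
a=grab_frame("side")[160:360,150:410,::-1];cv2.imwrite("pics/s4.png",cv2.resize(a,None,fx=3,fy=3,interpolation=cv2.INTER_CUBIC))
```

```text
(no output)
```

View pics/s4.png

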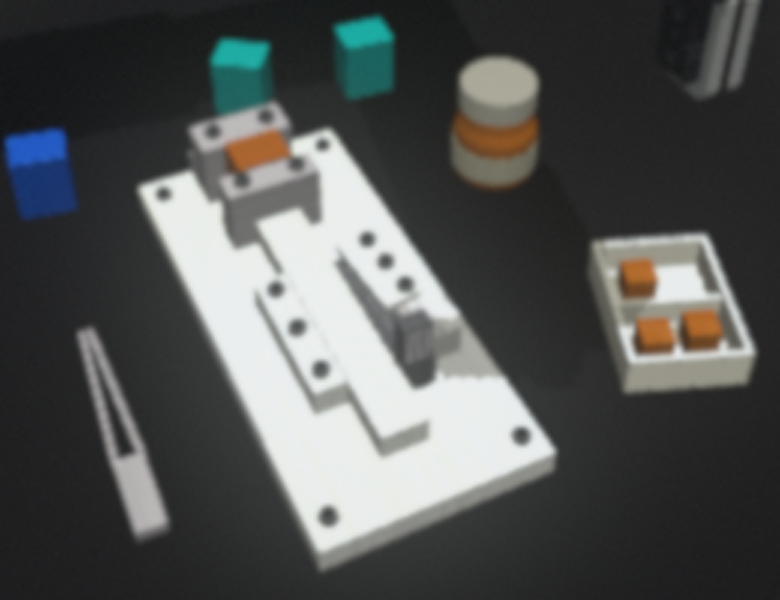

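The jaws look closed with the block between them, and the wedge has moved about 24 mm with its tab at (415,335). The tool rose about 1.5 mm during the final push, so the wedge tail may have lifted. I'll push again lower on the tab to confirm the jam.

step_arm(
  xyz=[
    [-0.03,0.025,0],
    [-0.0645,0.05,0.02],
    [-0.0645,0.05,0.06],
    [-0.0645,0.05,0.1],
    [-0.0645,0.05,0.14],
    [-0.0645,0.05,0.175],
    [-0.0645,0.05,0.195],
    [-0.0645,0.05,0.206],
  ],
  twist=[
    [0,0,0],
    [0,0,0],
    [0,0,0],
    [0,0,0],
    [0,0,0],
    [0,0,0],
    [0,0,0],
    [0,0,0],
  ],
  grip=[-1,-1,-1,-1,-1,-1,-1,-1],
)

```text
clock: 20.7
position: [611.0, -136.3, 104.0]
orientation: [[0.166, -0.986, -0.006], [-0.986, -0.166, 0.0], [-0.001, 0.006, -1.0]]
contact_force: [0.1, -0.2, 0.6]
width: 0.001
grip_force: 0.0
```

step_arm(
  xyz=[
    [0,0,0],
    [0,0,0],
    [-0.0015,0,0],
    [-0.003,0,0],
    [-0.0045,0,0],
    [-0.006,0,0],
    [-0.0075,0,0],
  ],
  twist=[
    [0,0,0],
    [0,0,0],
    [0,0,0],
    [0,0,0],
    [0,0,0],
    [0,0,0],
    [0,0,0],
  ],
  grip=[-1,-1,-1,-1,-1,-1,-1],
)

```text
clock: 21.4
position: [612.1, -128.4, 108.1]
orientation: [[0.167, -0.986, 0.0], [-0.986, -0.167, -0.0], [0.0, -0.0, -1.0]]
contact_force: [0.4, 0.2, -0.1]
width: -0.0
grip_force: 0.0
```

step_arm(
  xyz=[
    [-0.0006,0,0],
    [-0.0012,0,0],
    [-0.0018,0,0],
    [-0.0024,0,0],
    [-0.003,0,0],
  ],
  twist=[
    [0,0,0],
    [0,0,0],
    [0,0,0],
    [0,0,0],
    [0,0,0],
  ],
  grip=[-1,-1,-1,-1,-1],
)

```text
clock: 21.9
position: [611.5, -125.6, 107.9]
orientation: [[0.167, -0.986, -0.0], [-0.986, -0.167, -0.0], [0.0, 0.0, -1.0]]
contact_force: [0.7, 0.8, -0.4]
width: -0.002
grip_force: 0.0
```

step_arm(
  xyz=[
    [-0.0005,0,0],
    [-0.001,0,0],
    [-0.001,0,0],
  ],
  twist=[
    [0,0,0],
    [0,0,0],
    [0,0,0],
  ],
  grip=[-1,-1,-1],
)

```text
clock: 22.2
position: [611.4, -124.8, 108.0]
orientation: [[0.167, -0.986, 0.0], [-0.986, -0.167, -0.0], [0.0, -0.0, -1.0]]
contact_force: [-0.0, -0.3, -0.7]
width: 0.001
grip_force: 0.4
```

Just touching; push to ~15 N.

step_arm(
  xyz=[
    [-0.0005,0,0],
    [-0.001,0,0],
    [-0.0015,0,0],
    [-0.0015,0,0],
  ],
  twist=[
    [0,0,0],
    [0,0,0],
    [0,0,0],
    [0,0,0],
  ],
  grip=[-1,-1,-1,-1],
)

```text
clock: 22.6
position: [611.3, -124.5, 108.0]
orientation: [[0.166, -0.986, 0.001], [-0.986, -0.166, -0.002], [0.002, -0.0, -1.0]]
contact_force: [2.3, -8.1, -1.6]
width: -0.003
grip_force: 3.7
```

step_arm(
  xyz=[
    [-0.0005,0,0],
    [-0.0008,0,0],
    [-0.0008,0,0],
  ],
  twist=[
    [0,0,0],
    [0,0,0],
    [0,0,0],
  ],
  grip=[-1,-1,-1],
)

```text
clock: 22.9
position: [611.3, -124.3, 108.2]
orientation: [[0.166, -0.986, 0.001], [-0.986, -0.166, -0.003], [0.003, -0.0, -1.0]]
contact_force: [3.2, -9.4, -2.9]
width: -0.0
grip_force: 5.0
```

step_arm(
  xyz=[
    [-0.0005,0,0],
    [-0.001,0,0],
    [-0.001,0,0],
  ],
  twist=[
    [0,0,0],
    [0,0,0],
    [0,0,0],
  ],
  grip=[-1,-1,-1],
)

```text
clock: 23.2
position: [611.2, -124.0, 108.5]
orientation: [[0.166, -0.986, 0.001], [-0.986, -0.166, -0.004], [0.004, -0.0, -1.0]]
contact_force: [3.8, -11.6, -2.6]
width: 0.004
grip_force: 6.2
```

step_arm(
  xyz=[
    [-0.0005,0,0],
    [-0.0005,0,0],
    [-0.0005,0,0],
  ],
  twist=[
    [0,0,0],
    [0,0,0],
    [0,0,0],
  ],
  grip=[-1,-1,-1],
)

```text
clock: 23.5
position: [611.1, -123.8, 108.7]
orientation: [[0.165, -0.986, 0.001], [-0.986, -0.165, -0.005], [0.005, -0.0, -1.0]]
contact_force: [4.1, -12.5, -2.4]
width: 0.002
grip_force: 6.8
```

One more nudge to about 15 N, then withdraw and hand in.

step_arm(
  xyz=[
    [-0.0005,0,0],
    [-0.001,0,0],
    [-0.001,0,0],
    [-0.001,0,0],
  ],
  twist=[
    [0,0,0],
    [0,0,0],
    [0,0,0],
    [0,0,0],
  ],
  grip=[-1,-1,-1,-1],
)

```text
clock: 23.9
position: [611.0, -123.4, 109.0]
orientation: [[0.165, -0.986, 0.002], [-0.986, -0.165, -0.006], [0.006, -0.001, -1.0]]
contact_force: [4.2, -15.9, -1.9]
width: 0.002
grip_force: 7.9
```

step_arm(
  xyz=[
    [0.001,0,0],
    [0.003,0,0],
    [0.006,0,0],
    [0.012,0,0],
    [0.025,0,0],
    [0.04,0,0],
    [0.05,0,-0.02],
    [0.05,0,-0.05],
  ],
  twist=[
    [0,0,0],
    [0,0,0],
    [0,0,0],
    [0,0,0],
    [0,0,0],
    [0,0,0],
    [0,0,0],
    [0,0,0],
  ],
  grip=[-1,-1,-1,-1,-1,-1,-1,-1],
)

```text
clock: 24.7
position: [617.9, -171.2, 155.8]
orientation: [[0.165, -0.986, -0.005], [-0.986, -0.165, 0.0], [-0.001, 0.005, -1.0]]
contact_force: [-0.4, 1.1, 0.1]
width: 0.0
grip_force: 0.0
```

step_arm(
  xyz=[
    [0,0,-0.03],
    [0,0,-0.07],
    [0,0,-0.1],
    [0,0,-0.1],
    [0,0,-0.1],
    [0,0,-0.1],
  ],
  twist=[
    [0,0,0],
    [0,0,0],
    [0,0,0],
    [0,0,0],
    [0,0,0],
    [0,0,0],
  ],
  grip=[-1,-1,-1,-1,-1,-1],
)

```text
clock: 25.3
position: [618.6, -169.7, 256.4]
orientation: [[0.166, -0.986, -0.002], [-0.986, -0.166, 0.001], [-0.001, 0.002, -1.0]]
contact_force: [0.6, 1.1, -1.1]
width: -0.003
grip_force: 0.0
```

Run:
```python
from h import *
a=grab_frame("side")[160:360,150:410,::-1];cv2.imwrite("pics/s5.png",cv2.resize(a,None,fx=3,fy=3,interpolation=cv2.INTER_CUBIC))
```

```text
(no output)
```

View pics/s5.png

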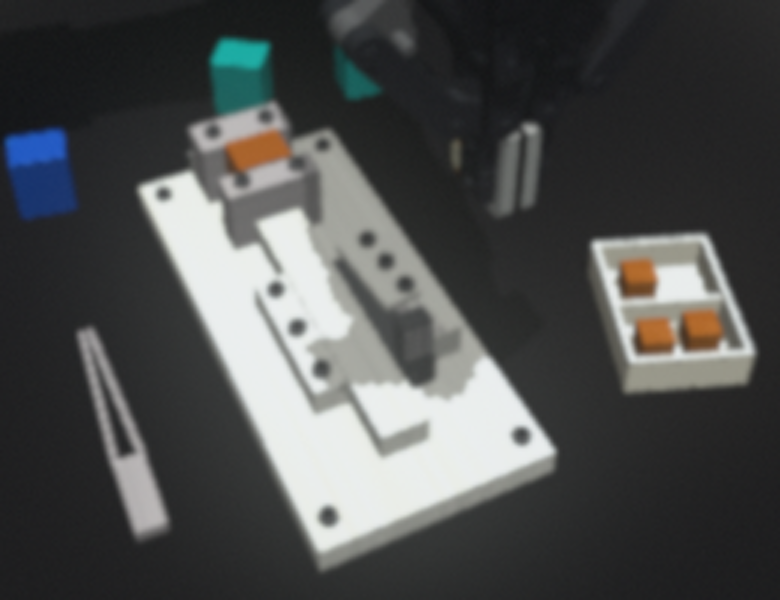

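The jaws are closed on the block, the wedge tab is upright at (415,340), and the hand is clear.

```bash
python3 -c "
from workcell import arm
print(arm.hand_in())"
```

```text
the job is handed in; nothing more can be done
None
```

I handed the job in at about 25 s: the jaw is closed on the block at about 10 N, the wedge was pushed in with about 16 N, and the hand is clear. The hand-in gave no verdict, and I could not measure how hard the wedge still presses on the bar.

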